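Hang printed cell holders on the UV curing carousel and crank it on

TASK

Load the UV curing carousel with all the freshly printed white cell holders that have an arch handle: hang one by its handle on the hook at the loading mark, crank the carousel on clockwise by one division (five turns of its worm crank) until the next hook stands at the mark, and go on like this until every holder hangs on its own hook and the last one has also been cranked on, leaving an empty hook squarely at the mark. The prints are still soft, so grip them lightly, and leave the other things on the bench where they are.

Things in the scene. Friction and masses are not known exactly. Their poses are not given: they have to be found in the camera images.
- carousel (a joint): angle of the hook carousel, rad, growing clockwise seen from above: a steel column with eight equal J-hooks pointing outward, 45 degrees (0.785 rad, one division) apart, on a grey worm rotary table. At 0, 0.785, 1.571, 2.356 hook a, b, c and the next one stand exactly at the loading mark; it starts up to 0.08 rad off 0. Only the crank moves it (self-locking).
- crank (a joint): angle of the worm crank, rad: carousel = crank / 40, so one division is five turns (31.4 rad). It grows clockwise as seen facing the free end of its handle, which turns the carousel clockwise seen from above. At 0 and every whole turn the handle is at the top of its circle. Needs about 5 N at the handle and stays where it is left.
- load_mark (a point): where the seat of a hook is when that hook stands exactly at the loading mark (small brass pointer low on the front of the base): fixed to the base, 131 mm from the carousel's axis on the robot's side, 205 mm above the bench. Its x axis is level and points to the carousel's axis (a hook at the mark points along minus x); z up. The base is turned up to 0.1 rad.
- hook_a (a point): seat of the hook nearest the loading mark at the start: top of the 8 mm round rod at the lowest place of the J, 131 mm from the carousel's axis, 205 mm above the bench. The seat is 14 mm long; outward of it the tip rises to 16 mm above the seat and ends 21 mm out from the seat's middle; inward the rod rises 11 mm and runs level to the hub.
- hook_b (a point): the same point of the next hook, which comes to the loading mark when the carousel has turned one division.
- hook_c (a point): the same point of the hook that comes to the loading mark after two divisions.
- crank_hub (a point): point on the fixed level axis of the crank, 64 mm above the bench, beside the middle of the handle's length, on the carousel's right as seen from the robot. Its y axis is the crank's axis (minus y towards the handle's free end); positive turning carries the handle from the top (+z) to its +x side (away from the robot), to the bottom, to -x.
- crank_grip (a point): middle of the crank's black handle: a freely revolving round sleeve, 16 mm thick, 46 mm long, lying level and parallel to the crank axis, going round it in an upright circle of 28 mm radius. Pinch it from above across its thickness and lead it round without turning the gripper. Crank arm and bearing beside it reach 13 mm above the axis.
- holder1: freshly printed white six-cell holder (2 or 3 alike on the bench; None if absent), origin at the centre of its underside: block 44 mm (x) by 66 mm (y), 34 mm tall, with six round pockets, 70 to 120 g, and over it a rigid flat arch handle in its y-z plane, 57 mm wide outside, 10 mm thick, top 94 mm up, legs 7 mm wide, opening 43 mm wide and 52 mm high. z up.
- holder1_grip (a point): midway between the legs of the arch handle, 66 mm above the holder's underside. Close the fingers along y on the outsides of both legs here (57 mm), and the opening stays free for the hook. The print is soft: a grip of 20 to 40 N is right, one of 60 N spoils it.
- holder1_loop (a point): middle of the underside of the handle's top bar (8 mm high, 10 mm thick), 86 mm above the holder's underside and 20 mm above the grip point; it rests on the hook's seat when the holder hangs.
- holder2: freshly printed white six-cell holder (2 or 3 alike on the bench; None if absent), origin at the centre of its underside: block 44 mm (x) by 66 mm (y), 34 mm tall, with six round pockets, 70 to 120 g, and over it a rigid flat arch handle in its y-z plane, 57 mm wide outside, 10 mm thick, top 94 mm up, legs 7 mm wide, opening 43 mm wide and 52 mm high. z up.
- holder2_grip (a point): midway between the legs of the arch handle, 66 mm above the holder's underside. Close the fingers along y on the outsides of both legs here (57 mm), and the opening stays free for the hook. The print is soft: a grip of 20 to 40 N is right, one of 60 N spoils it.
- holder2_loop (a point): middle of the underside of the handle's top bar (8 mm high, 10 mm thick), 86 mm above the holder's underside and 20 mm above the grip point; it rests on the hook's seat when the holder hangs.
- holder3: freshly printed white six-cell holder (2 or 3 alike on the bench; None if absent), origin at the centre of its underside: block 44 mm (x) by 66 mm (y), 34 mm tall, with six round pockets, 70 to 120 g, and over it a rigid flat arch handle in its y-z plane, 57 mm wide outside, 10 mm thick, top 94 mm up, legs 7 mm wide, opening 43 mm wide and 52 mm high. z up.
- holder3_grip (a point): midway between the legs of the arch handle, 66 mm above the holder's underside. Close the fingers along y on the outsides of both legs here (57 mm), and the opening stays free for the hook. The print is soft: a grip of 20 to 40 N is right, one of 60 N spoils it.
- holder3_loop (a point): middle of the underside of the handle's top bar (8 mm high, 10 mm thick), 86 mm above the holder's underside and 20 mm above the grip point; it rests on the hook's seat when the holder hangs.
- tape_roll: roll of amber tape, 72 mm across, 20 mm tall, lying between robot and carousel; leave alone. Origin at the centre of its underside.
- cell_tray: violet printed cell tray with 18 pockets and no handle, 75 x 125 x 24 mm, at the right; leave alone. Origin at the centre of its underside.
- resin_jar: amber jar with black lid, 64 mm across, 75 mm tall; leave alone. Origin at the centre of its underside.
- ipa_bottle: clear bottle with red cap, 62 mm across, 165 mm tall; leave alone. Origin at the centre of its underside.
- screwdriver: screwdriver lying near the robot; leave alone. Origin at the centre of its underside.

How it is judged (in metres and radians):
On the way, in this order (a step that is already met when the one before it is completed fails the run):
1. the first holder hangs, let go, on hook a, before the carousel is cranked (distance between any of holder1_loop, holder2_loop, holder3_loop and hook_a below 0.02 m and contact force between the fingers and holder1 below 0.5 N and contact force between the fingers and holder2 below 0.5 N and contact force between the fingers and holder3 below 0.5 N and value of joint carousel between -0.15 and 0.15 rad), for 0.2 s.
2. the carousel is cranked on one division: hook b stands at the loading mark (value of joint carousel between 0.7254 and 0.8454 rad), for 0.2 s.
3. the second holder hangs, let go, on hook b at the loading mark (distance between any of holder1_loop, holder2_loop, holder3_loop and hook_b below 0.02 m and contact force between the fingers and holder1 below 0.5 N and contact force between the fingers and holder2 below 0.5 N and contact force between the fingers and holder3 below 0.5 N and value of joint carousel between 0.6854 and 0.8854 rad), for 0.2 s.
4. the carousel is cranked on another division: hook c stands at the loading mark (value of joint carousel between 1.5108 and 1.6308 rad), for 0.2 s.
At the end, for the whole second after the job is handed in: Every holder hangs let go and right way up (within 45 degrees; it may still swing a little), one on each hook from a on, its handle's underside within 20 mm of the hook's seat; the carousel stands still within 0.06 rad of as many divisions as there are holders, an empty hook at the loading mark (((value of joint carousel between 1.5108 and 1.6308 rad and ((distance between holder1_loop and hook_a below 0.02 m or distance between holder1_loop and hook_b below 0.02 m) and (distance between holder2_loop and hook_a below 0.02 m or distance between holder2_loop and hook_b below 0.02 m) and (distance between holder3_loop and hook_a below 0.02 m or distance between holder3_loop and hook_b below 0.02 m))) or (value of joint carousel between 2.2962 and 2.4162 rad and ((distance between holder1_loop and hook_a below 0.02 m or distance between holder1_loop and hook_b below 0.02 m or distance between holder1_loop and hook_c below 0.02 m) and (distance between holder2_loop and hook_a below 0.02 m or distance between holder2_loop and hook_b below 0.02 m or distance between holder2_loop and hook_c below 0.02 m) and (distance between holder3_loop and hook_a below 0.02 m or distance between holder3_loop and hook_b below 0.02 m or distance between holder3_loop and hook_c below 0.02 m)) and distance between any of holder1_loop, holder2_loop, holder3_loop and hook_a below 0.02 m and distance between any of holder1_loop, holder2_loop, holder3_loop and hook_b below 0.02 m and distance between any of holder1_loop, holder2_loop, holder3_loop and hook_c below 0.02 m)) and angle between each of holder1, holder2, holder3's own z axis and vertical below 0.8 rad and contact force between the fingers and holder1 below 0.5 N and contact force between the fingers and holder2 below 0.5 N and contact force between the fingers and holder3 below 0.5 N and velocity of joint carousel between -0.02 and 0.02 rad/s); the robot touches nothing.
It fails at once if a holder is squeezed by the fingers with more than 120 N in all, 60 N a finger (the print is soft) (contact force between the fingers and holder1 above 120 N or contact force between the fingers and holder2 above 120 N or contact force between the fingers and holder3 above 120 N).
It fails at once if a holder is hung on hook b or c before that hook has come to the loading mark ((distance between any of holder1_loop, holder2_loop, holder3_loop and hook_b below 0.02 m and (contact force between the fingers and holder1 below 0.5 N and contact force between the fingers and holder2 below 0.5 N and contact force between the fingers and holder3 below 0.5 N) and value of joint carousel below 0.6354 rad) or (distance between any of holder1_loop, holder2_loop, holder3_loop and hook_c below 0.02 m and (contact force between the fingers and holder1 below 0.5 N and contact force between the fingers and holder2 below 0.5 N and contact force between the fingers and holder3 below 0.5 N) and value of joint carousel below 1.4208 rad)).
It fails at once if another thing on the bench is moved more than 40 mm (distance of any of tape_roll, cell_tray, resin_jar, ipa_bottle, screwdriver from where it was at the start of the episode above 0.04 m).
Of holder1, holder2, holder3 only 2 to 3 are there at a start; the rules pass over those that are not, and their reading is None.
At some moment in a run one of holder1, holder2, holder3 may be knocked a few centimetres aside while the robot is not near it.
It also fails if it takes over 210 s, if anything falls off the work surface, if the arm or the gripper's body presses on something with over 40 N, if the wrist force passes 120 N, or if a joint passes its speed limit or range.

ROBOT

A 7-joint arm with a two-finger parallel gripper is mounted at the origin on the work surface. World frame = base frame: x ahead of the robot, y to its left, z up, the work surface at z = 0. Lengths are in mm, angles in degrees, forces in N, time in s.
With the tool pointing down it reaches from about 425 to 825 mm from the base axis. Payload 3.6 kg.
Tool frame: the origin (TCP) lies midway between the tips of the shut fingers; the grasp point (between the pads) lies pinch_z behind it (pinch_z is the distance from the TCP to the grasp point, in mm); z points along the fingers, x is the direction in which the jaws open and shut, and the axes are right-handed (so a half turn about z gives the same grasp; the last joint's range is limited). The gripper opens to 85 mm and grips with 20 to 120 N. Pads are 22 mm wide; open, the fingers measure 114 mm over their backs; the gripper's body (76 mm by 85 mm) begins 54 mm behind the grasp point. The pads swing forward as they close: fully open they stand 13 mm farther back than shut.
Start: joints at [-70.331, 35.231, -0.722, 81.555, 0.464, 63.22, -2.315], TCP at [234.894, 606.042, 231.297] pointing down, gripper open.
Joint ranges: [-178.69, 178.69], [-17.37, 117.87], [-77.05, 75.6], [15.02, 138.74], [-78.02, 258.01], [0.78, 113.62], [-162.83, 162.83]. Speed limits (degrees/s): [159.86, 159.86, 180, 180, 180, 180, 180].

INTERFACE

Orientations are given as a 3x3 rotation matrix whose columns are the frame's x, y, z axes.
In Python, from cell import move_pose, movel, move_joints, gripper_to, dwell, ik, sense, get_image, get_calibration, PlanningError, job_done, pinch_z gives the robot as it stands. The module is installed in compiled form; this text tells all that it offers. Calls block until the motion is done:
- move_pose(position, orientation): joint-space move of the TCP to a pose.
- movel(position, v=150, rot=None, guard=None): straight line of the TCP; rot=None keeps the orientation; v is the mean speed in mm/s. With guard (N) it stops when the force on the tool has changed by that much, and returns True; else False.
- move_joints(angles): joint-space move.
- gripper_to(opening, force=None): finger opening in mm; force is the grip in N (None keeps the last); returns when the fingers have stopped.
- dwell(seconds).
- ik(position, orientation): joint angles nearest the present ones, or None.
- sense(): the state.
- get_image(name): name is "side" or "top" or "wrist"; returns the picture (480x640x3 uint8, red, green, blue); there is no depth.
- get_calibration(name): a dict with "fx", "fy", "cx", "cy" (pixels), "R" (3x3) and "t" (3): a world point X has camera coordinates R X + t. Camera axes: x right, y down, z forward; pixel columns grow to the right and rows downward; lengths in mm; the calibration is good to about 2 mm. The wrist camera is an equidistant fisheye: a pixel r from the principal point sees the ray r / f radians off the axis. A picture is of the moment at which its call begins: read the wrist's pose just before it. get_calibration takes no time and is no camera call; for the wrist camera it gives the pose at the moment of the call.
A pose or a line that the arm cannot do raises PlanningError and nothing moves.
- job_done(): hands the job in, once; it reports no verdict.
The state is a dict: "clock": time; "joint_pos": joint angles; "joint_vel": joint speeds; "tau": joint torques, N m; "position": TCP position; "eef_rot": TCP orientation; "force": force on the tool from outside, world axes, zero at the start; "torque": the same for the moment, N m; "finger_gap": finger opening in mm.
Only numpy, scipy, OpenCV 4.12 (cv2) and the standard library are available. Lean on these libraries where they do the work, as an engineer would, in place of code of your own. Each camera call takes 0.05 s, during which the arm holds its last target.

## Working session

There is one attempt and no reset: what is moved stays moved. The work goes in short steps, each a Python script; the robot and the scene stay as the last script left them, time stands still between calls to the robot, and variables do not carry over. Pictures are saved under pics/ and viewed, and the job is handed in when it is done.

```bash
mkdir -p pics; ls
python3 - <<'E'
from cell import *
import cv2, numpy as np
s=sense(); print(s['clock'],s['position'],s['finger_gap'],pinch_z)
for n in ("side","top","wrist"):
    c=get_calibration(n); print(n,c)
    cv2.imwrite(f"pics/{n}0.png",get_image(n)[:,:,::-1])
E
```

```text
pics
0.0 [234.61608076 605.33363094 230.10541   ] 85.4226076816382 18.700000000000003
side {'fx': 618.9546058522471, 'fy': 618.9546058522471, 'cx': 310.61394122781314, 'cy': 240.95960535745408, 'R': array([[ 0.88196179, -0.47076072,  0.02297275],
       [-0.22341271, -0.46048282, -0.8590939 ],
       [ 0.41500623,  0.75255559, -0.51130218]]), 't': array([-466.34269433,  287.60639167, 1243.04448351])}
top {'fx': 544.2172126160883, 'fy': 544.2172126160883, 'cx': 310.9423300022305, 'cy': 246.87495922252964, 'R': array([[-0.00384226, -0.99999014,  0.00222772],
       [-0.98069634,  0.00333259, -0.19550851],
       [ 0.19549915, -0.00293591, -0.98069948]]), 't': array([  69.54587678,  577.76890342, 1341.65883857])}
wrist {'fx': 371.64829954431775, 'fy': 371.64829954431775, 'cx': 321.50257121166936, 'cy': 233.66241537706026, 'R': array([[ 0.36077154,  0.93265157, -0.0022253 ],
       [ 0.89135389, -0.3440925 ,  0.29510777],
       [ 0.27446701, -0.10845001, -0.95546138]]), 't': array([-648.95788395,  -40.1087262 ,  379.85845161])}
```

View pics/side0.png

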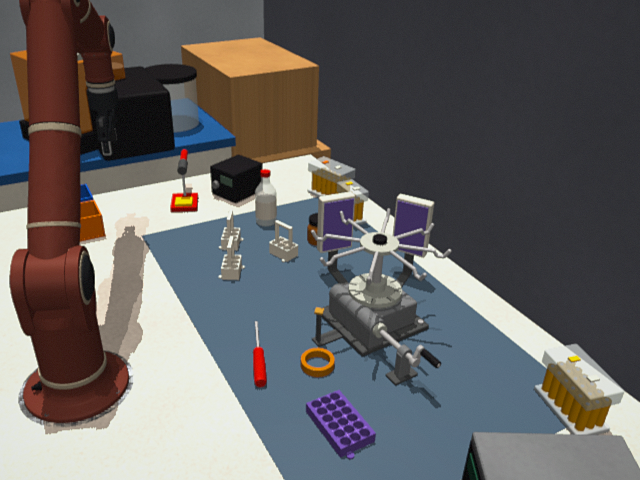

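View pics/top0.png

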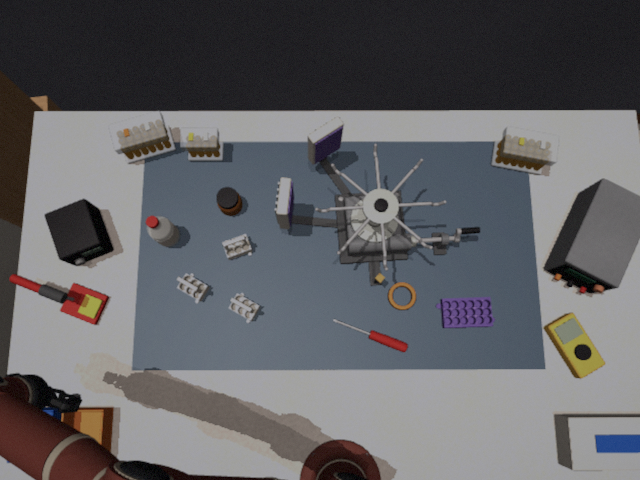

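View pics/wrist0.png

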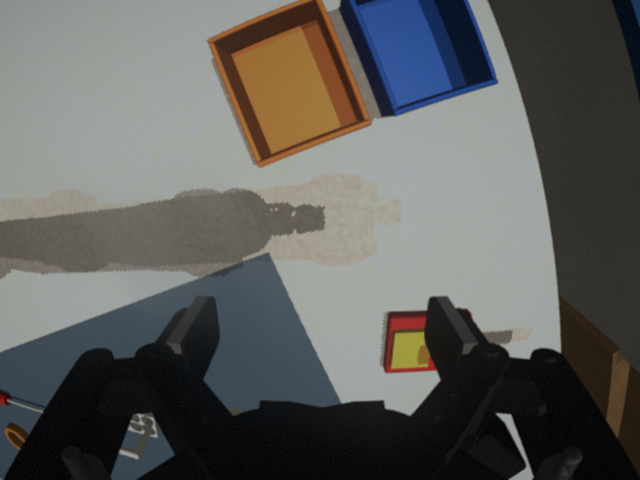

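```bash
cat > h.py <<'E'
from cell import *
import cv2, numpy as np, json
def cal(n):
    c=get_calibration(n); c['name']=n; return c
def ray(c,u,v):
    x=(u-c['cx'])/c['fx']; y=(v-c['cy'])/c['fy']
    if c['name']=='wrist':
        r=np.hypot(x,y); k=np.sin(r)/r if r>1e-9 else 1.
        d=np.array([x*k,y*k,np.cos(r)])
    else: d=np.array([x,y,1.])
    d=c['R'].T@d; return -c['R'].T@c['t'], d/np.linalg.norm(d)
def onz(c,u,v,z):
    o,d=ray(c,u,v); return o+d*(z-o[2])/d[2]
def proj(c,X):
    p=c['R']@np.asarray(X,float)+c['t']
    if c['name']=='wrist':
        r=np.hypot(p[0],p[1]); th=np.arctan2(r,p[2]); k=th/r if r>1e-9 else 0
        return np.array([c['cx']+c['fx']*p[0]*k,c['cy']+c['fy']*p[1]*k])
    return np.array([c['cx']+c['fx']*p[0]/p[2],c['cy']+c['fy']*p[1]/p[2]])
def tri(obs):
    A=np.zeros((3,3));b=np.zeros(3)
    for c,u,v in obs:
        o,d=ray(c,u,v);P=np.eye(3)-np.outer(d,d);A+=P;b+=P@o
    X=np.linalg.solve(A,b)
    res=[np.hypot(*(proj(c,X)-[u,v])) for c,u,v in obs]
    return X,res
def down(a):
    """tool pointing down, jaw axis x at yaw a (deg)"""
    a=np.radians(a);x=np.array([np.cos(a),np.sin(a),0]);z=np.array([0,0,-1.])
    return np.column_stack([x,np.cross(z,x),z])
def snap(n,fn):
    c=cal(n);im=get_image(n)[:,:,::-1].copy();cv2.imwrite(f"pics/{fn}.png",im)
    c2={k:(v.tolist() if hasattr(v,'tolist') else v) for k,v in c.items()}
    json.dump(c2,open(f"pics/{fn}.json","w"));return c,im
def load(fn):
    c=json.load(open(f"pics/{fn}.json"));c['R']=np.array(c['R']);c['t']=np.array(c['t']);return c,cv2.imread(f"pics/{fn}.png")
def crop(im,x0,y0,x1,y1,fn,w=800,h=600):
    k=im[y0:y1,x0:x1];s=min(w/k.shape[1],h/k.shape[0]);cv2.imwrite(f"pics/{fn}.png",cv2.resize(k,None,fx=s,fy=s,interpolation=cv2.INTER_CUBIC));print(fn,s)
E
python3 - <<'E'
from h import *
t=cal('top');s=cal('side')
for n,(u,v) in dict(h3=(238,246),h1=(193,288),h2=(244,307),mark=(380,279),hand=(468,231),tape=(402,296),jar=(229,200),bot=(160,230)).items(): print(n,onz(t,u,v,60).round())
print('hub',onz(t,380,206,216).round())
im=cv2.imread('pics/side0.png');crop(im,300,180,460,400,'s_car')
crop(cv2.imread('pics/top0.png'),320,130,490,300,'t_car')
print(-t['R'].T@t['t'],-s['R'].T@s['t'])
w=cal('wrist');st=sense();print(st['eef_rot'].T@(-w['R'].T@w['t']-st['position']),(w['R']@st['eef_rot']).round(3))
E
```

```text
h3 [580. 254.  60.]
h1 [473. 366.  60.]
h2 [424. 236.  60.]
mark [ 494. -107.   60.]
hand [ 618. -338.   60.]
tape [ 450. -162.   60.]
jar [703. 281.  60.]
bot [623. 457.  60.]
hub [642. -92. 216.]
s_car 2.727272727272727
t_car 3.5294117647058822
[ 304.58989574   71.558716   1428.56792608] [  -40.31983995 -1022.55809719   893.36542436]
[ 9.84906760e-02 -7.42051381e+01 -1.43103000e+02] [[ 1.    -0.001 -0.   ]
 [ 0.001  0.955 -0.295]
 [ 0.     0.295  0.955]]
```

View pics/s_car.png

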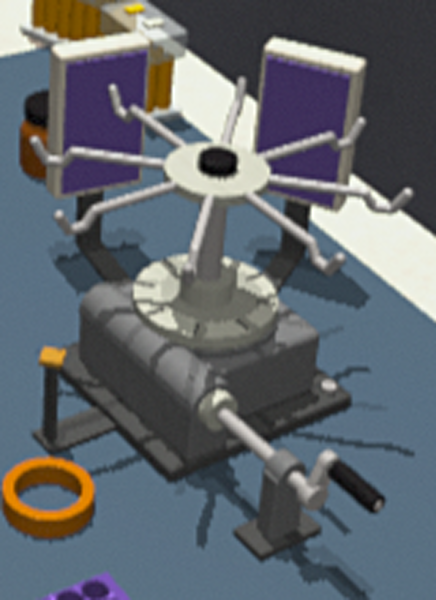

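View pics/t_car.png

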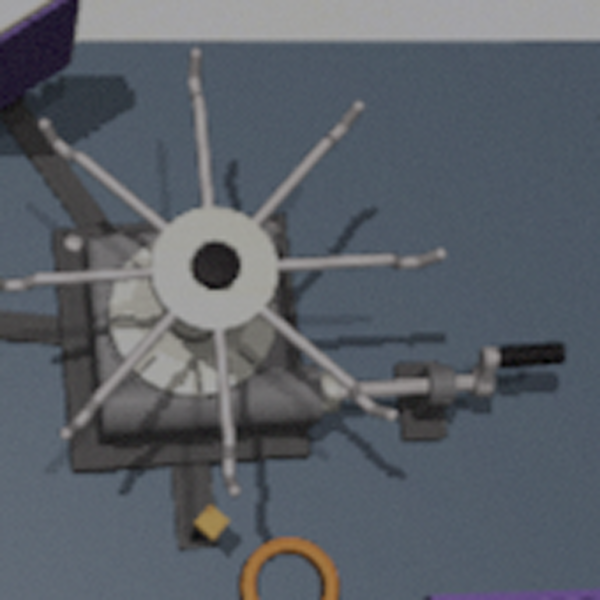

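Run:
```python
from h import *
R=down(90)
print(ik([560,300,300],R), ik([560,300,300],down(-90)))
move_pose([560,300,300],R); snap('wrist','wA'); print(sense()['clock'],sense()['joint_pos'])
movel([470,240,300],v=200); snap('wrist','wB'); print(sense()['clock'],sense()['position'])
```

```text
[-28.04337655  31.01389382  -3.67350292  78.00472241   2.0003247
  71.04412927  58.15710932] [-52.84847185  35.76158326  42.29628185  78.90969045 -24.09410255
  74.4478695  -99.57391221]
1.8583 [-28.14754909  31.02914526  -3.77241561  78.0223075    1.97844659
  71.03919057  58.14462085]
2.6 [470.87863361 241.14927349 300.09192728]
```

View pics/wA.png

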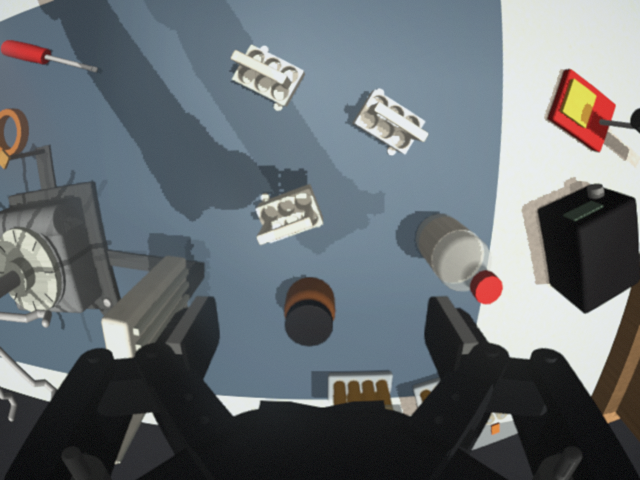

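View pics/wB.png

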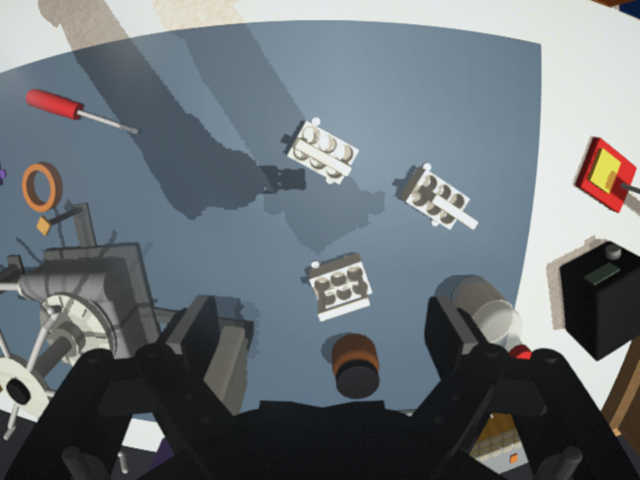

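Run:
```python
from h import *
c,a=load('wA'); c,b=load('wB')
crop(a,220,30,440,250,'zA',800,590); crop(b,270,105,490,330,'zB',800,590)
```

```text
zA 2.6818181818181817
zB 2.6222222222222222
```

View pics/zA.png

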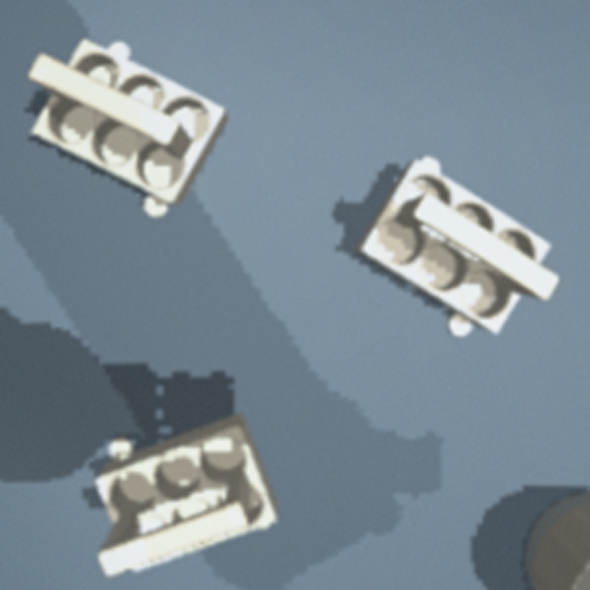

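View pics/zB.png

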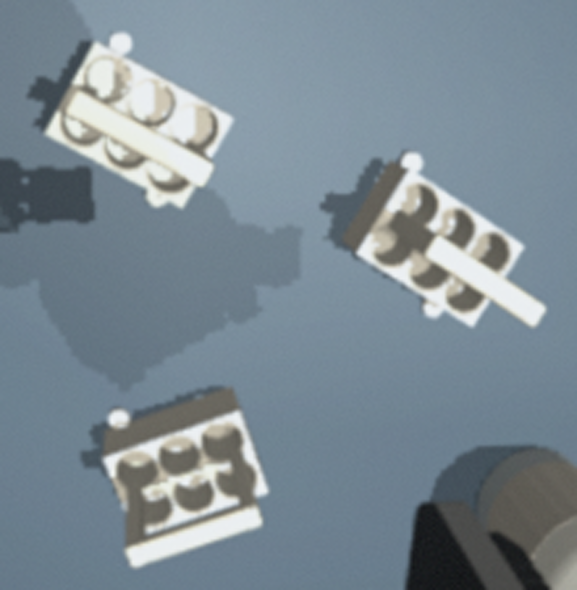

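Run:
```python
from h import *
ca,_=load('wA'); cb,_=load('wB')
fa=lambda p:(220+(p[0]+.5)/2.68182-.5,30+(p[1]+.5)/2.68182-.5)
fb=lambda p:(270+(p[0]+.5)/2.62222-.5,105+(p[1]+.5)/2.62222-.5)
H={'1':([(42,55),(189,118),(177,143),(30,77)],[(78,88),(213,163),(203,187),(66,112)]),
'2':([(425,196),(559,275),(546,300),(414,220)],[(438,235),(547,308),(535,328),(427,259)]),
'3':([(98,550),(243,504),(250,526),(107,575)],[(126,545),(258,507),(263,524),(136,567)])}
ct,_=cal('top'),0
for k,(a,b) in H.items():
    X,r=tri([(ca,*fa(np.mean(a,0))),(cb,*fb(np.mean(b,0)))])
    for c,f,q in((ca,fa,a),(cb,fb,b)):
        P=np.array([onz(c,*f(p),94) for p in q])
        e=(P[1]+P[2]-P[0]-P[3])/2; print(k,'len',np.linalg.norm(e).round(1),'wid',np.linalg.norm(P[3]-P[0]).round(1),'yaw',np.degrees(np.arctan2(e[1],e[0])).round(1),P.mean(0).round(1))
    print(k,X.round(1),np.round(r,1), proj(cal('top'),X))
```

```text
1 len 57.9 wid 8.9 yaw 63.6 [429.8 244.5  94. ]
1 len 55.8 wid 9.6 yaw 61.0 [429.4 242.6  94. ]
1 [429.7 243.2  87.6] [0.8 0.8] [239.78837562 303.81092306]
2 len 55.3 wid 9.4 yaw 61.8 [482.3 376.5  94. ]
2 len 55.9 wid 10.1 yaw 60.4 [482.2 377.3  94. ]
2 [482.2 376.3  93.7] [0.3 0.3] [185.9519686  282.47490761]
3 len 56.7 wid 10.2 yaw 108.9 [589.2 265.3  94. ]
3 len 55.6 wid 11.3 yaw 109.5 [589.  265.5  94. ]
3 [589.3 265.7  93.1] [0.1 0.1] [231.92394636 239.89389951]
```

Run:
```python
from h import *
R=down(90)
move_pose([500,-50,330],R); snap('wrist','wC')
movel([490,-190,330],v=250); snap('wrist','wD'); 
movel([560,-330,300],v=250); snap('wrist','wE');print(sense()['clock'],sense()['joint_pos'])
```

```text
5.3667 [ 25.09585271  32.43331406   6.01090036  75.57074466  -3.482014
  72.17087716 121.40947688]
```

View pics/wC.png

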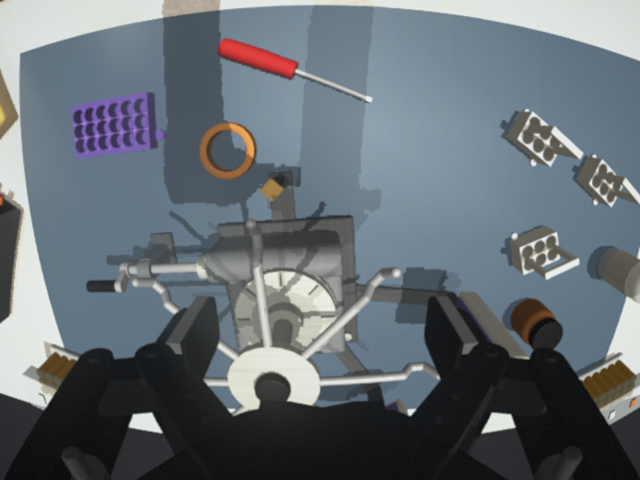

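View pics/wD.png

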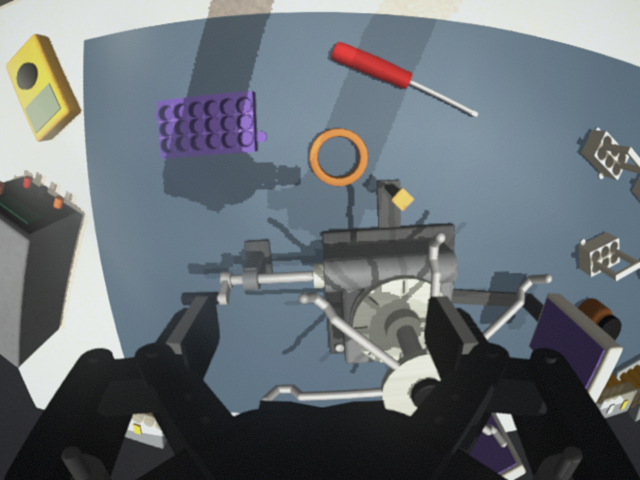

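View pics/wE.png

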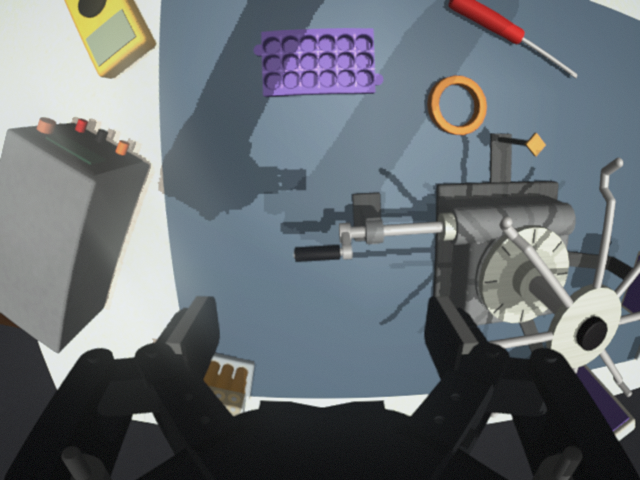

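Run:
```python
from h import *
_,a=load('wC'); _,b=load('wD'); _,e=load('wE')
crop(a,200,170,420,400,'zC',800,590); crop(b,280,170,560,380,'zD',800,590); crop(e,280,120,640,380,'zE',800,590)
```

```text
zC 2.5652173913043477
zD 2.8095238095238093
zE 2.2222222222222223
```

View pics/zC.png

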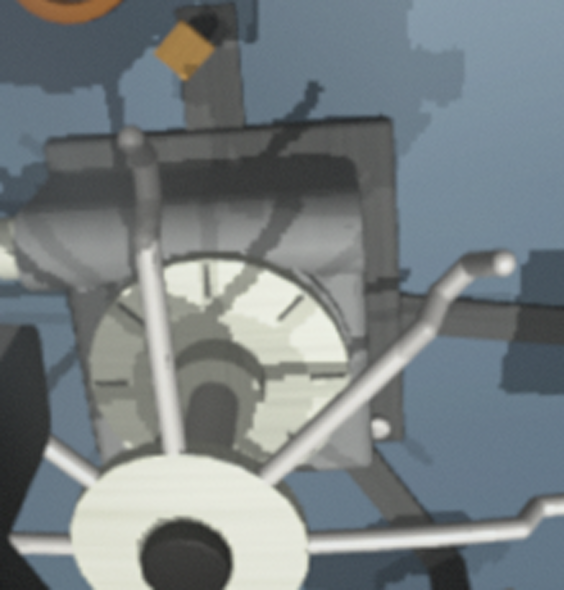

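View pics/zD.png

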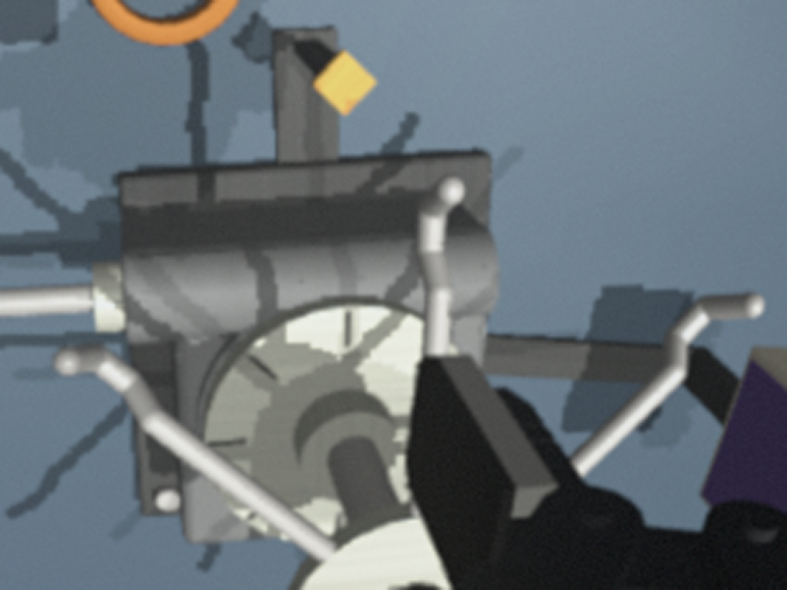

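View pics/zE.png

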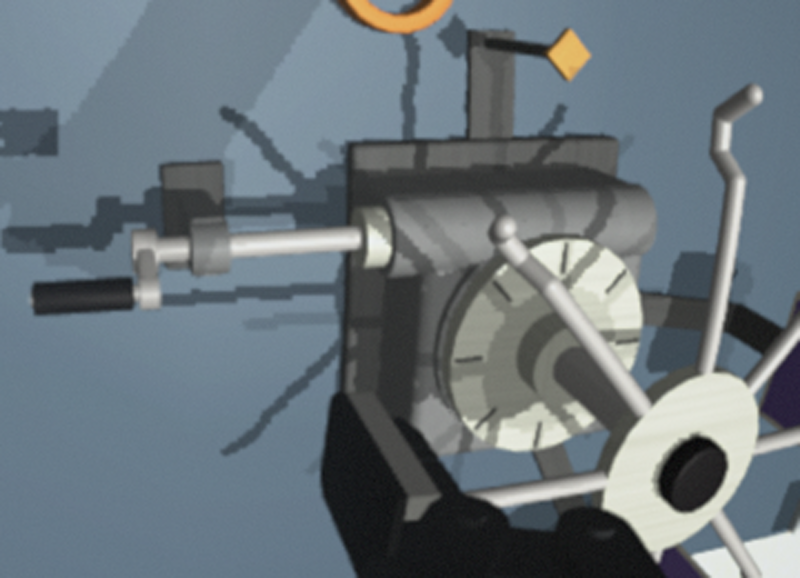

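Run:
```python
from h import *
C,_=load('wC'); D,_=load('wD'); E,_=load('wE'); S=cal('side');T=cal('top')
def f(c,x0,y0,s): return lambda u,v:(c,x0+(u+.5)/s-.5,y0+(v+.5)/s-.5)
fC=f(C,200,170,2.56522);fD=f(D,280,170,2.80952);fE=f(E,280,120,2.22222);fS=f(S,300,180,2.72727);fT=f(T,320,130,3.52941)
def go(n,*o):
    X,r=tri(o);print(n,X.round(1),np.round(r,1));return X
a=go('a',fC(131,135),fD(453,190),fE(753,96))
b=go('b',fC(503,263),fD(754,305))
h=go('h',fD(68,360),fE(502,229))
go('h_all',fD(68,360),fE(502,229),fS(337,265),fT(392,413))
go('a_all',fC(131,135),fD(453,190),fE(753,96),fT(234,491))
go('b_all',fC(503,263),fD(754,305),fS(62,215),fT(66,436))
go('hub',fC(186,558),fE(693,473))
go('capS',fC(186,545),fE(693,473),fS(218,157),fT(216,265))
go('hand free',fE(33,298),fT(565,352),fS(378,503))
go('hand in',fE(133,293),fT(500,356),fS(333,464))
go('shaft R',fE(365,238),fT(352,387),fS(222,411))
go('bearing',fE(225,243),fT(437,384))
# mark
go('brass',fC(185,50),fD(345,82),fE(569,53))
```

```text
a [497.4 -98.7 217.8] [1.3 0.7 0.8]
b [534.5   7.9 219.1] [0.2 0.2]
h [ 548.  -200.8  215.9] [0.3 0.4]
h_all [ 569.7 -217.   215.2] [30.7 38.3 39.2 11.3]
a_all [496.7 -99.5 218.8] [1.  1.4 1.8 0.9]
b_all [550.6  13.9 165.5] [ 9.1 26.6 11.4  6.1]
hub [644.6 -90.6 221.9] [0.4 0.4]
capS [642.  -91.4 223.5] [4.6 2.3 1.1 0.7]
hand free [ 614.2 -356.1   93.2] [1.9 0.7 0.8]
hand in [ 610.8 -309.9   94.4] [1.8 0.5 1.2]
shaft R [ 589.4 -203.2   77.6] [5.1 2.2 2.6]
bearing [ 592.6 -267.4   84.2] [0.5 0.2]
brass [ 495.5 -100.4   88.7] [0.3 0.2 0.5]
```

Run:
```python
from h import *
E,im=load('wE')
f=lambda u,v:(E,280+(u+.5)/2.22222-.5,120+(v+.5)/2.22222-.5)
# shaft centre-line by gradient: columns in crop
s=np.array([onz(*f(u,v),64) for u,v in((240,243),(355,239))]);print(s.round(1))
h1=f(40,298);h2=f(130,294)
d=(s[1]-s[0]);d/=np.linalg.norm(d);print('yaw',np.degrees(np.arctan2(-d[0],d[1])))
for th in (0,15,25,30,35,45):
    t=np.radians(th);z=64+28*np.cos(t)
    P=np.array([onz(*h,z) for h in(h1,h2)]);m=P.mean(0)
    ax=s[0]+d*((m-s[0])@d); n=np.array([d[1],-d[0]])
    print(th,P.round(1).tolist(),'off',((m-s[0])[:2]@n).round(1),'expect',(28*np.sin(t)).round(1))
crop(im,280,200,380,270,'zE2')
T,t=load('top0') if False else (cal('top'),cv2.imread('pics/top0.png'));crop(t,400,200,500,270,'zT2')
```

```text
[[ 598.  -256.5   64. ]
 [ 595.7 -198.    64. ]]
yaw 2.2846863782352007
0 [[616.1, -351.7, 92.0], [614.0, -310.9, 92.0]] off 14.0 expect 0.0
15 [[616.4, -351.7, 91.0], [614.4, -310.8, 91.0]] off 14.4 expect 7.2
25 [[617.0, -351.8, 89.4], [615.0, -310.8, 89.4]] off 15.0 expect 11.8
30 [[617.4, -351.9, 88.2], [615.4, -310.7, 88.2]] off 15.4 expect 14.0
35 [[617.9, -352.0, 86.9], [615.9, -310.6, 86.9]] off 15.9 expect 16.1
45 [[619.1, -352.2, 83.8], [617.0, -310.5, 83.8]] off 17.0 expect 19.8
zE2 8.0
zT2 8.0
```

View pics/zE2.png

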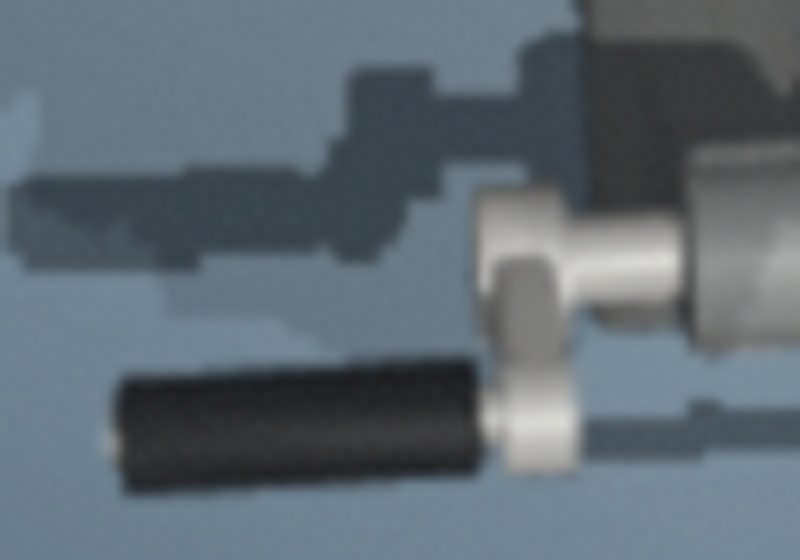

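View pics/zT2.png

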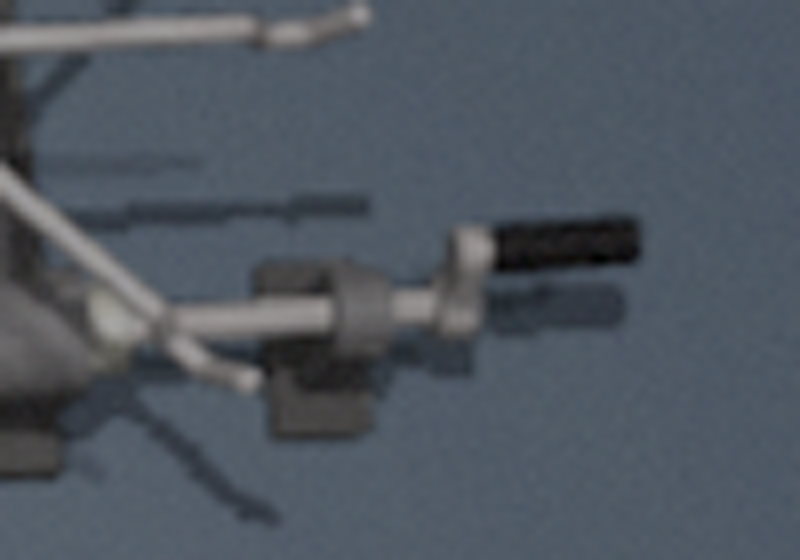

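```bash
cat >> h.py <<'E'
def pick(x,y,yaw,zt=42,pre=150):
    R=down(yaw)
    gripper_to(85,30)
    move_pose([x,y,pre+60],R); movel([x,y,zt],v=150,guard=15)
    s=sense();print('down',s['position'].round(1),s['force'].round(1))
    gripper_to(35,30);dwell(0.2)
    s=sense();print('grip',s['finger_gap'],s['force'].round(1),s['clock'])
    movel([x,y,zt+40],v=80);movel([x,y,210],v=200)
    s=sense();print('lift',s['finger_gap'],s['force'].round(1),s['position'].round(1),s['clock'])
E
python3 - <<'E'
from h import *
movel([480,-220,310],v=250)
move_pose([440,200,300],down(90))
pick(429.6,243.5,62)
snap('wrist','wF');snap('side','sF')
E
```

```text
down [430.3 243.8  42.8] [0.7 0.1 0.2]
grip 56.45675455045194 [-0.7 -0.5  5.7] 10.2667
lift 56.806251341293326 [ 0.1 -0.6 -1.9] [428.7 242.9 208.8] 11.7083
```

View pics/wF.png

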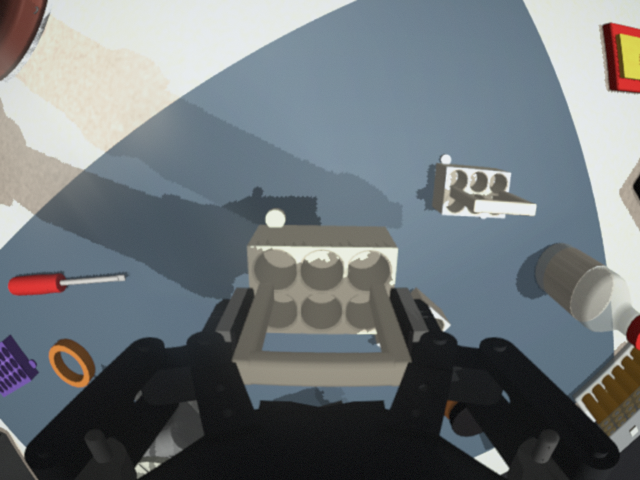

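View pics/sF.png

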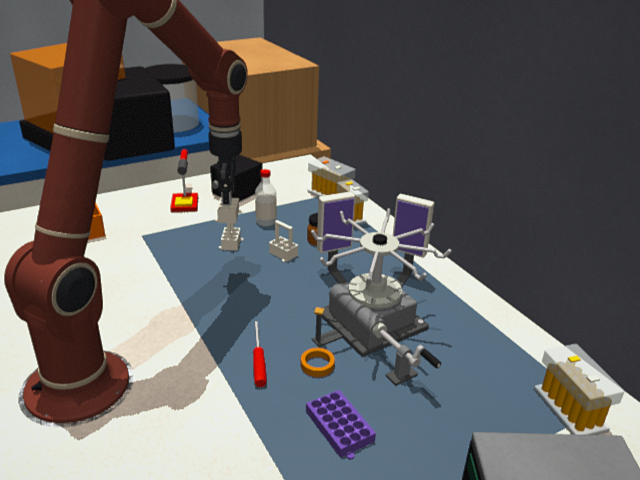

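```bash
cat >> h.py <<'E'
CEN=np.array([644.5,-90.3])
def hang(psi,dx=0.,lo=43.5):
    u=-np.array([np.cos(np.radians(psi)),np.sin(np.radians(psi))]);seat=CEN+131*u
    R=down(90+psi); p=seat+66*u
    move_pose([p[0],p[1]+40,215],R); movel([*p,233-lo],v=150)
    s=sense();print('pre',s['position'].round(1),s['force'].round(1),s['finger_gap'])
    snap('wrist','hang_pre')
def hang2(psi,dx=0.,lo=43.5):
    u=-np.array([np.cos(np.radians(psi)),np.sin(np.radians(psi))]);seat=CEN+(131+dx)*u
    g=movel([*seat,233-lo],v=80,guard=6);print('in',g)
    s=sense();print(s['position'].round(1),s['force'].round(1))
    if g: return
    snap('side','hang_s');snap('wrist','hang_in')
def hang3(lo=43.5):
    p=sense()['position'].copy()
    g=movel([p[0],p[1],204-lo],v=50,guard=3);s=sense();print('low',g,s['position'].round(1),s['force'].round(1))
    gripper_to(74);dwell(0.2);s=sense();print('rel',s['force'].round(1),s['finger_gap'])
    movel([p[0],p[1],300],v=150);print(sense()['clock'],sense()['force'].round(1))
E
python3 - <<'E'
from h import *
c,_=load('wF');s=sense()
P=onz(c,323,372,s['position'][2]+51.5);print('bar in tool',(s['eef_rot'].T@(P-s['position'])).round(1))
hang(3.6)
hang2(3.6)
E
```

```text
bar in tool [  0.8  -1.  -51.5]
pre [ 448.1 -101.6  189.4] [-0.2  0.7 -1.4] 56.5728690658994
in False
[513.1 -98.6 189.4] [ 1.1 -0.3 -1.7]
```

View pics/hang_in.png

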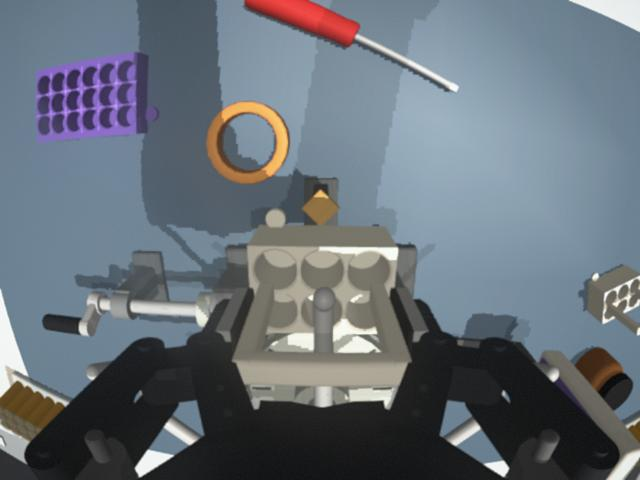

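View pics/hang_pre.png

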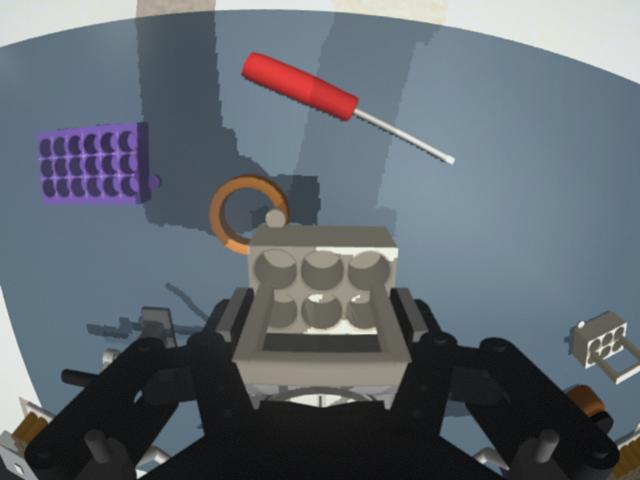

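View pics/hang_s.png

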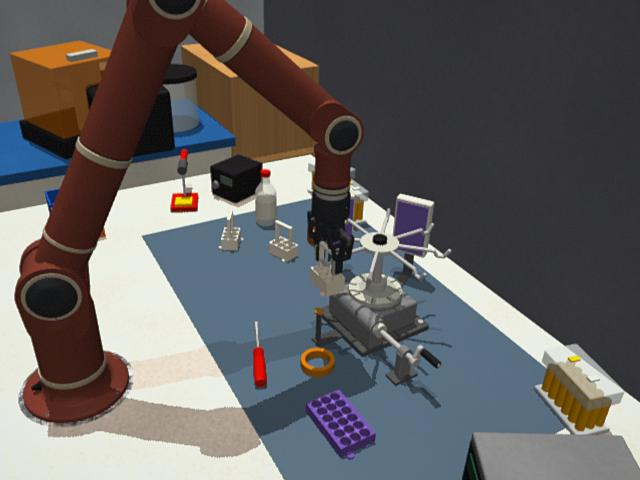

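Run:
```python
from h import *
hang3()
snap('side','s1');c,im=load('s1');crop(im,280,180,480,330,'s1z')
snap('wrist','w1')
```

```text
low True [513.6 -98.6 161.7] [ 0.8 -0.5  2.7]
rel [ 0.5 -0.2 -0.2] 73.83381908421303
16.7167 [ 0.5  0.6 -0.7]
s1z 4.0
```

View pics/s1z.png

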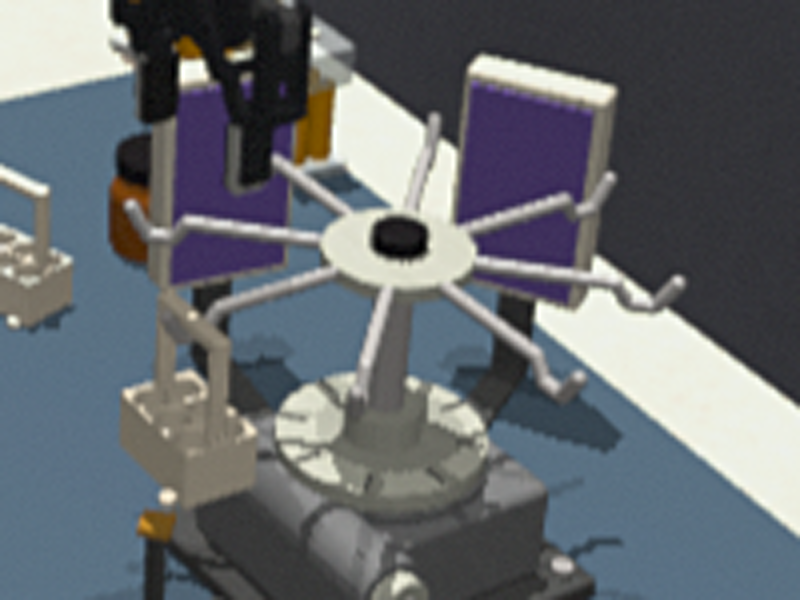

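View pics/w1.png

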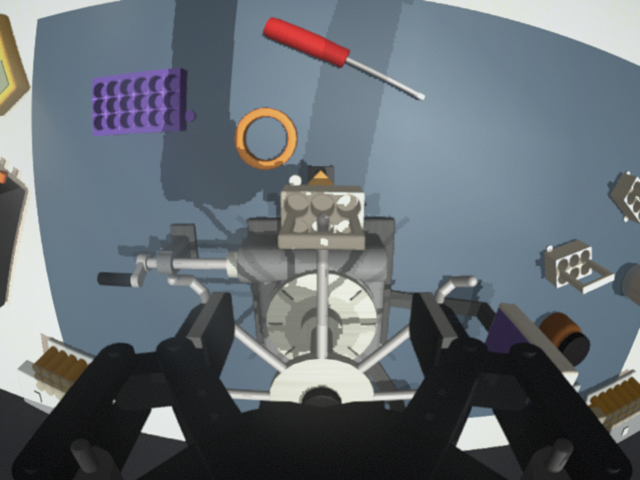

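Run:
```python
from h import *
s=sense();print(s['joint_pos'].round(0))
for a in (3.5,183.5):
  for z in (20,75,250):
    q=ik([616,-332,z],down(a));print(a,z,None if q is None else np.round(q,0))
```

```text
[ 12.  20.  -4.  96.   2.  64. 100.]
3.5 20 [ 19.  53.  14.  83. -16.  46.  43.]
3.5 75 [ 18.  50.  16.  81. -15.  51.  42.]
3.5 250 [ 17.  40.  19.  71. -13.  71.  39.]
183.5 20 [  -2.   69.   65.   84.  -65.   69. -104.]
183.5 75 [  -2.   64.   65.   82.  -60.   71. -107.]
183.5 250 [  -0.   52.   65.   71.  -46.   83. -117.]
```

```bash
cat >> h.py <<'E'
PSI=np.radians(3.7);TILT=np.radians(8)
E1=np.array([np.cos(PSI),np.sin(PSI),0]);AY=np.array([-np.sin(PSI),np.cos(PSI),0])
TZ=AY*np.sin(TILT)-np.array([0,0,1])*np.cos(TILT)
RC=np.column_stack([E1,np.cross(TZ,E1),TZ])
CC=np.array([602.8,-338.,64.])
def hp(th,r=28,off=15.0,cc=None):
    return (CC if cc is None else cc)+r*(np.sin(th)*E1+np.array([0,0,np.cos(th)]))+off*TZ
def crank(t0,t1,v=80,n=16,cc=None,log=True,r=28):
    k=int(np.ceil(abs(t1-t0)/(2*np.pi/n)));L=[]
    for th in np.linspace(t0,t1,k+1)[1:]:
        movel(hp(th,r,cc=cc),v=v); s=sense();L.append([th,*s['force'],*(s['position']-hp(th,r,cc=cc)),s['finger_gap']])
        f=np.linalg.norm(s['force'])
        if f>45 or s['finger_gap']<11: print('STOP',L[-1]);break
    L=np.array(L)
    if log:
        F=L[:,1:4];th=L[:,0];tx=np.sin(th);tz=np.cos(th)
        rad=F@E1*tx+F[:,2]*tz; tan=F@E1*np.cos(th)-F[:,2]*np.sin(th)
        A=np.column_stack([tx,tz,np.ones_like(tx)]);
        print('meanF',F.mean(0).round(1),'rad',rad.mean().round(1),rad.min().round(1),rad.max().round(1),'tan',tan.mean().round(1),'maxF',np.linalg.norm(F,axis=1).max().round(1),'gap',L[:,7].min().round(1),L[:,7].max().round(1),'clock',sense()['clock'])
    return L
E
python3 - <<'E'
from h import *
th0=np.radians(30)
p=hp(th0)
movel([480,-200,300],v=250)
move_pose([p[0],p[1],260],RC); gripper_to(70,60)
s=sense();print(s['joint_pos'].round(0),s['clock'])
movel([p[0],p[1],140],v=150)
snap('side','c0');snap('wrist','c0w')
c,im=load('c0');crop(im,300,200,500,400,'c0z')
E
```

```text
[ 21.  43.  18.  65. -18.  80.  43.] 18.725
c0z 3.0
```

View pics/c0z.png

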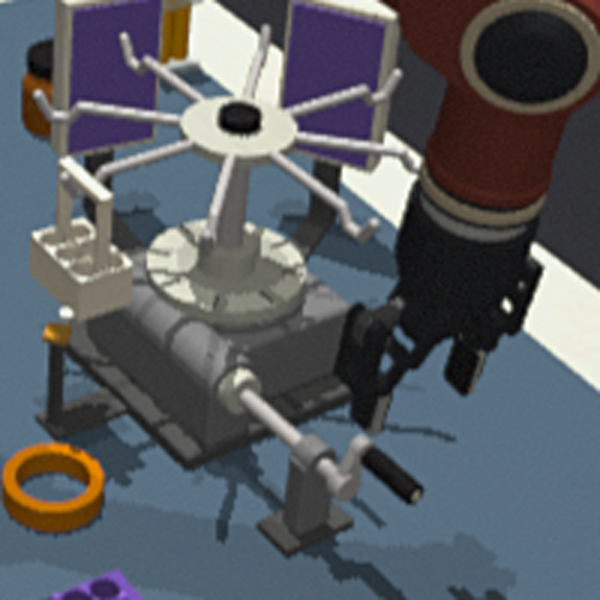

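View pics/c0w.png

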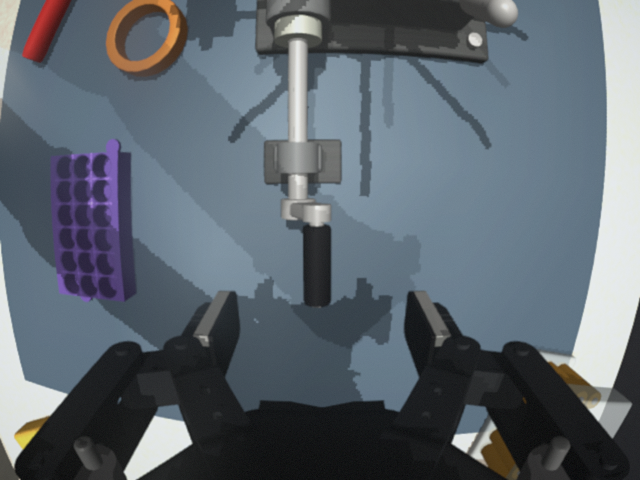

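Run:
```python
from h import *
c,_=load('c0w')
s=[onz(c,298.5,45,64),onz(c,297.5,195,64)];print(np.round(s,1))
d=(s[0]-s[1]);d/=np.linalg.norm(d);print('psi',np.degrees(np.arctan2(-d[0],d[1])))
for z in(88,92):print(z,onz(c,316,229,z).round(1),onz(c,317,303,z).round(1))
print('axis at -338',(s[1]+d*(-338-s[1][1])/d[1]).round(1))
```

```text
[[ 595.2 -199.2   64. ]
 [ 601.2 -295.2   64. ]]
psi 3.523902828528883
88 [ 614.  -312.1   88. ] [ 617.3 -355.7   88. ]
92 [ 614.  -311.5   92. ] [ 617.2 -354.3   92. ]
axis at -338 [ 603.8 -338.    64. ]
```

```bash
sed -i 's/^CC=.*/CC=np.array([603.4,-338.,64.])/' h.py
python3 - <<'E'
from h import *
th0=np.radians(27);p=hp(th0)
g=movel(p,v=100,guard=8);print(g,sense()['position']-p)
gripper_to(8,50);dwell(.2);s=sense();print(s['finger_gap'],s['force'].round(1),s['clock'])
if not g and s['finger_gap']>12:
    L=crank(th0,2*np.pi,v=80)
    np.set_printoptions(suppress=True,linewidth=150);print(L.round(1))
E
```

```text
False [ 0.4497782  -0.40678196  0.58083669]
14.331444868231966 [-1.9 -0.   2.6] 21.3333
meanF [ 0.3 -1.6 -0.2] rad -0.4 -1.8 1.5 tan 0.1 maxF 4.2 gap 14.0 14.5 clock 25.5833
[[ 0.9  0.5 -0.9 -1.1  0.6 -0.1 -0.6 14.1]
 [ 1.2  1.3 -0.8 -2.6  0.3 -0.  -1.  14.1]
 [ 1.6  0.  -1.3 -4.  -0.3 -0.1 -1.  14.3]
 [ 2.  -1.3 -0.8 -2.  -0.6 -0.2 -0.6 14.1]
 [ 2.4 -0.3 -0.4  0.5 -0.1 -0.1  0.3 14. ]
 [ 2.8  1.1 -0.9  1.2  1.1 -0.1  0.7 14.2]
 [ 3.2  3.3 -1.   0.1  0.8 -0.2  0.2 14.4]
 [ 3.6  2.1 -0.7  0.5  0.  -0.2  0.1 14.5]
 [ 4.   0.7 -2.3  2.1 -0.3 -0.2  0.2 14.3]
 [ 4.3  1.1 -1.9  2.3 -0.3 -0.3  0.3 14. ]
 [ 4.7  0.4 -2.   1.2 -0.2 -0.3  0.3 14.2]
 [ 5.1  0.8 -2.6 -0.2 -0.1 -0.2  0.5 14.3]
 [ 5.5 -1.  -2.4 -1.5 -0.3 -0.3  0.3 14.1]
 [ 5.9 -2.  -3.1 -0.6 -0.9 -0.3  0.  14.1]
 [ 6.3 -1.8 -2.5  1.5 -0.1 -0.2  0.3 14.2]]
```

Run:
```python
from h import *
snap('wrist','c1w');snap('side','c1');c,im=load('c1');crop(im,300,200,500,400,'c1z')
```

```text
c1z 3.0
```

View pics/c1z.png

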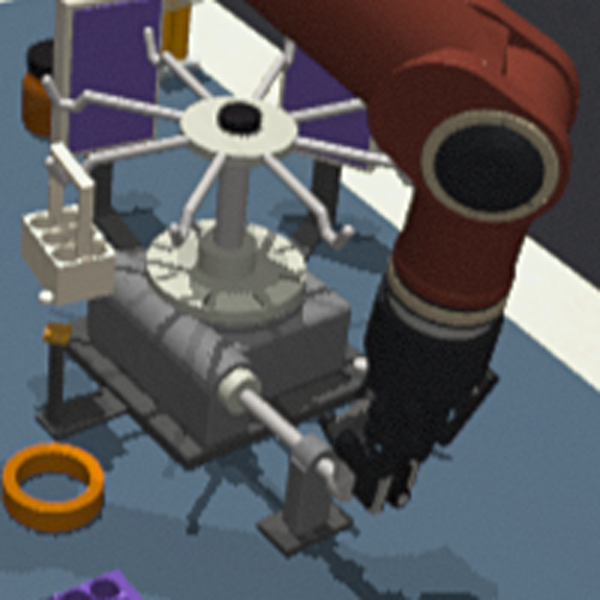

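View pics/c1w.png

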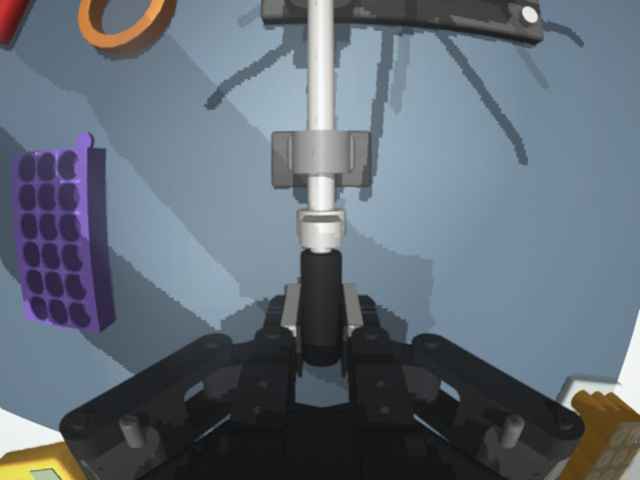

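Run:
```python
from h import *
a=2*np.pi
for k in range(1,5):
    L=crank(k*a,(k+1)*a,v=110 if k<2 else 160)
```

```text
meanF [-0.1 -3.5  0.1] rad 0.3 -2.0 3.2 tan 0.7 maxF 5.6 gap 13.6 14.5 clock 29.6833
meanF [-0.2 -4.6  0. ] rad 0.9 -0.9 3.7 tan 0.9 maxF 7.7 gap 14.0 14.8 clock 33.6833
meanF [-0.4 -5.1  0.9] rad 0.5 -2.9 4.2 tan 0.2 maxF 7.3 gap 13.9 14.6 clock 37.6833
meanF [-0.6 -5.   1.4] rad 0.4 -4.1 5.0 tan 0.3 maxF 7.0 gap 13.9 14.8 clock 41.6833
```

```bash
cat >> h.py <<'E'
def leave():
    gripper_to(70);p=sense()['position'].copy()
    movel(p-TZ*60,v=120);q=sense()['position'];movel([q[0],q[1],310],v=250)
    snap('wrist','lv')
    print(sense()['clock'],sense()['force'].round(1))
E
python3 - <<'E'
from h import *
leave()
movel([480,-200,330],v=250)
move_pose([490,-130,330],down(90));snap('wrist','d1')
move_pose([500,250,300],down(90));snap('wrist','d2');print(sense()['clock'])
c,im=load('d1');crop(im,200,130,460,340,'d1z')
E
```

```text
43.8 [ 0.2 -1.  -0.2]
47.2833
d1z 2.857142857142857
```

View pics/d1z.png

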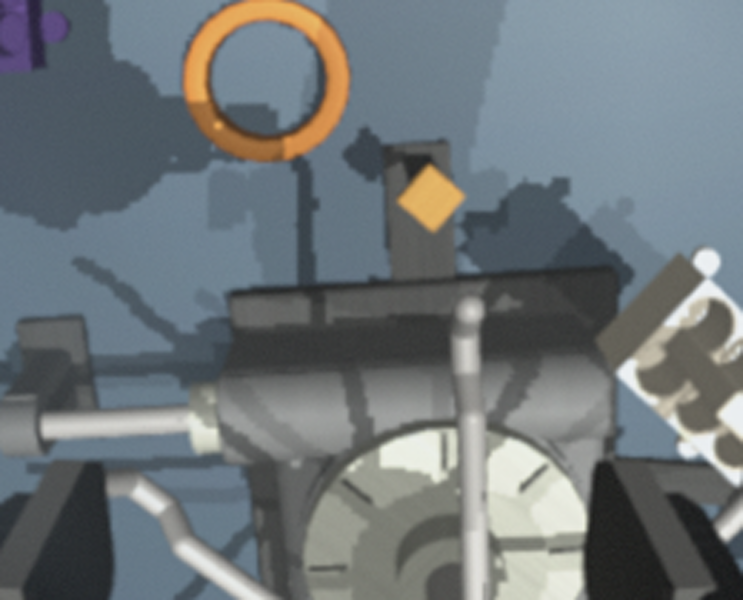

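View pics/d2.png

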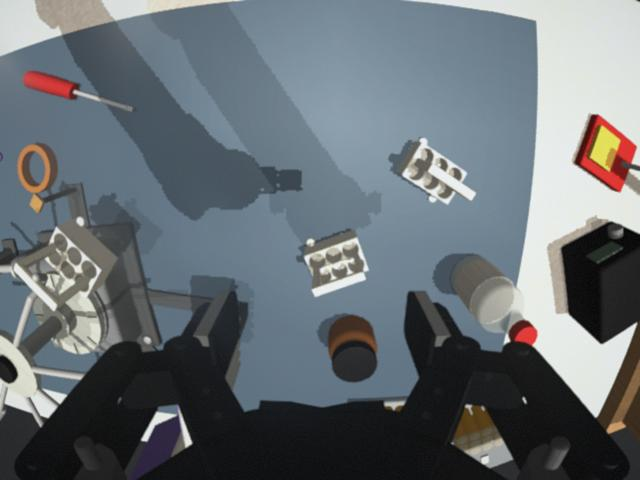

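View pics/lv.png

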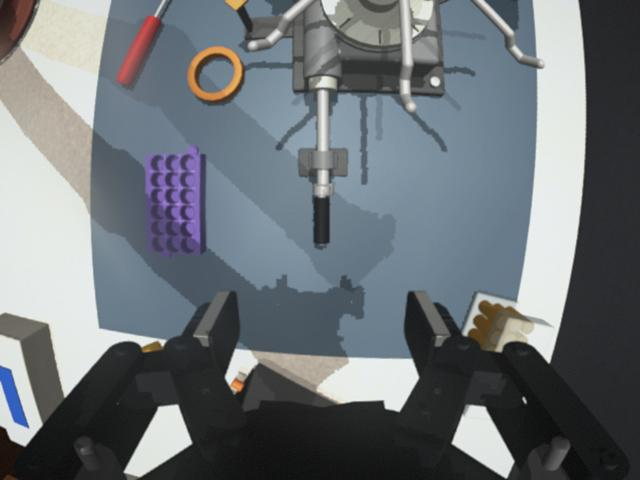

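Run:
```python
from h import *
c,_=load('d1');P=onz(c,200+470.5/2.85714-.5,130+311.5/2.85714-.5,218);d=P[:2]-CEN
print('tip',P.round(1),np.hypot(*d),np.degrees(np.arctan2(-d[1],-d[0])))
P=onz(c,200+431.5/2.85714-.5,130+198/2.85714-.5,88.7);d=P[:2]-CEN;print('brass',P.round(1),np.degrees(np.arctan2(-d[1],-d[0])))
c,im=load('d2');crop(im,290,120,490,310,'d2z')
for n,X in(('2',[482.2,376.8,94]),('3',[589.1,265.4,94])):print(n,(proj(c,X)-[290,120])*3.1579)
```

```text
tip [ 498.3 -100.6  218. ] 146.6020135656852 4.012469489521071
brass [ 495.9 -100.8   88.7] 4.0496901400827845
d2z 3.1578947368421053
2 [512.53094314 197.78670559]
3 [154.94108558 517.53141542]
```

View pics/d2z.png

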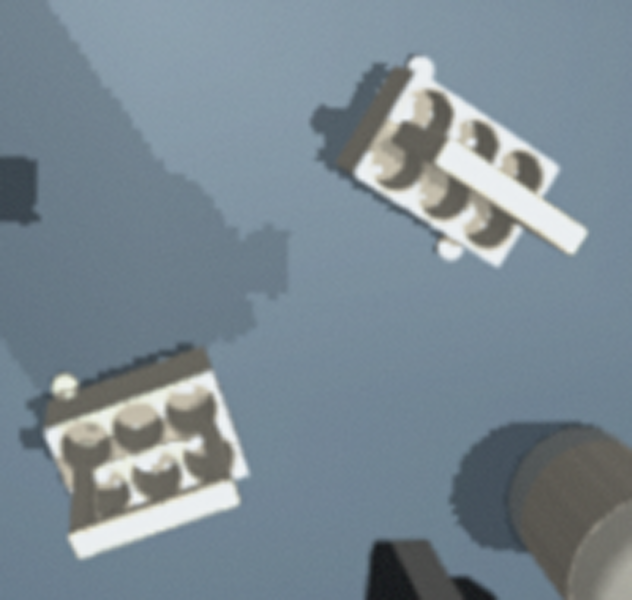

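```bash
sed -i "s/    move_pose(\[p\[0\],p\[1\]+40,215\],R); movel/    move_pose([430,170,270],R); movel([p[0],p[1]+40,270],v=250); movel/" h.py; grep -n "430,170" h.py
python3 - <<'E'
from h import *
pick(482.2,376.8,61)
hang(4.0)
hang2(4.0)
E
```

```text
52:    move_pose([430,170,270],R); movel([p[0],p[1]+40,270],v=250); movel([*p,233-lo],v=150)
down [483.  377.2  43.1] [-0.2  0.1 -0.6]
grip 56.75969524828685 [0.4 0.9 5.3] 50.1083
lift 56.68686728354631 [ 0.1 -1.  -0.7] [481.3 376.1 208.5] 51.55
pre [ 448.7 -103.2  190. ] [-1.  -0.5  0.1] 56.620578285873
in False
[513.2 -99.5 189.4] [-0.3  0.9 -0.5]
```

View pics/hang_in.png

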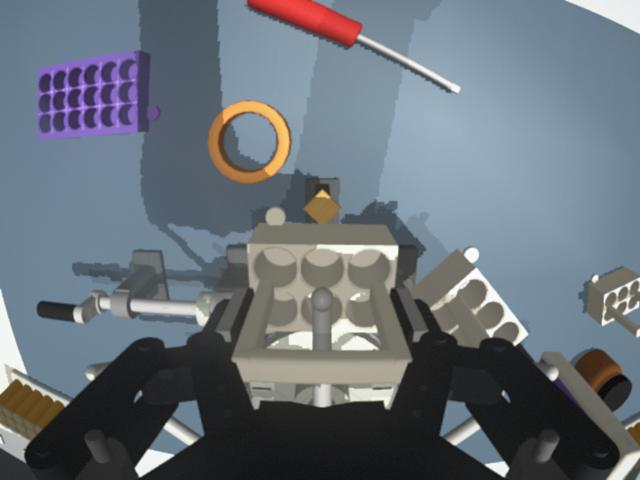

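```bash
sed -i 's/gripper_to(74)/gripper_to(70)/' h.py
python3 - <<'E'
from h import *
hang3()
snap('side','s2');c,im=load('s2');crop(im,280,180,480,330,'s2z')
snap('wrist','w2')
E
```

```text
low True [514.1 -99.3 162.6] [ 3.  -0.4 -1.4]
rel [-0.2  0.3  0.2] 70.06803716132283
57.4917 [-0.3 -0.3  0.2]
s2z 4.0
```

View pics/s2z.png

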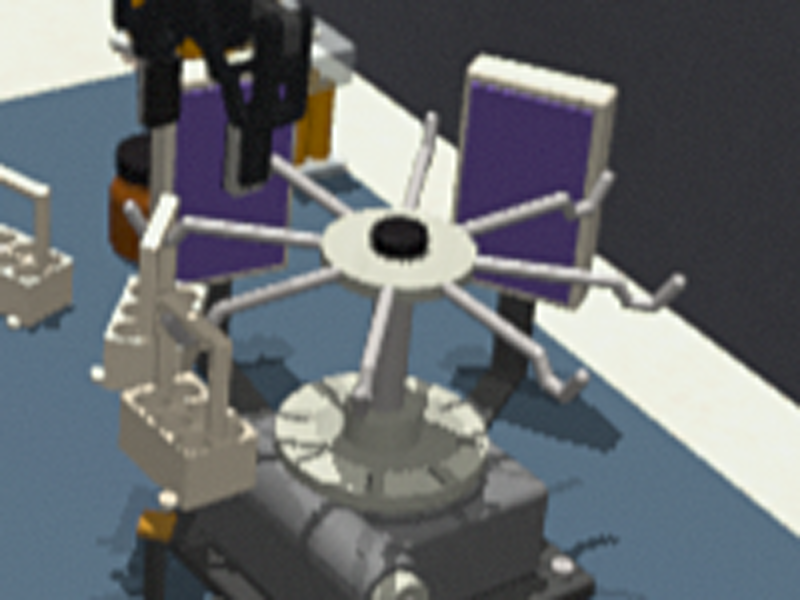

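View pics/w2.png

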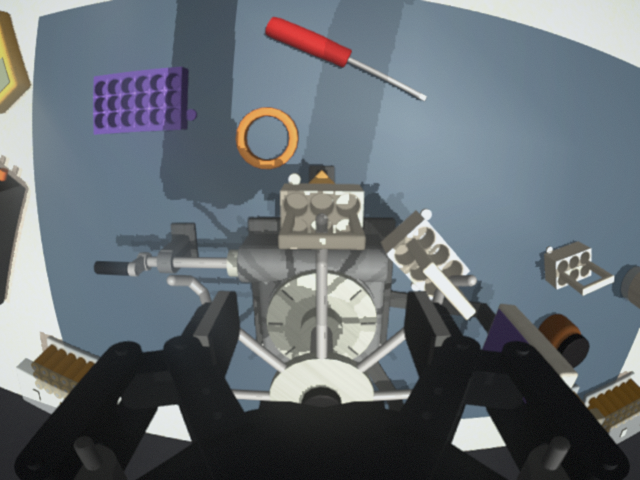

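Both hang. Crank on five turns from the top.

```bash
cat >> h.py <<'E'
def division():
    p=hp(0)
    movel([480,-200,310],v=250)
    move_pose([p[0],p[1],260],RC); gripper_to(70,50); movel([p[0],p[1],140],v=200)
    g=movel(p,v=100,guard=8);print('dn',g,(sense()['position']-p).round(1))
    if g: return
    gripper_to(8,50);dwell(.1);s=sense();print(s['finger_gap'],s['force'].round(1),s['clock'])
    if s['finger_gap']<12: return
    a=2*np.pi
    for k in range(5): crank(k*a,(k+1)*a,v=160)
    leave()
    movel([480,-200,330],v=250)
    move_pose([490,-130,330],down(90));snap('wrist','d1')
    print(sense()['clock'])
E
python3 - <<'E'
from h import *
division()
move_pose([500,250,300],down(90));snap('wrist','d2');print(sense()['clock'])
E
```

```text
dn False [ 0.4 -0.4  0.6]
14.144857367076057 [-2.8 -0.1  3.1] 61.675
meanF [ 0.1 -1.2  0.6] rad 0.3 -2.5 3.4 tan 1.0 maxF 4.9 gap 13.9 14.5 clock 65.675
meanF [-0.  -2.7  0.5] rad 0.0 -2.2 3.4 tan 0.7 maxF 5.7 gap 13.8 14.6 clock 69.675
meanF [ 0.1 -3.5  0.5] rad 0.3 -2.1 3.9 tan 0.9 maxF 6.8 gap 13.9 14.4 clock 73.675
meanF [-0.2 -4.2  0.7] rad 0.8 -1.3 4.2 tan 0.8 maxF 7.0 gap 13.9 14.3 clock 77.675
meanF [-0.3 -4.3  0.8] rad 0.9 -3.2 4.4 tan 0.5 maxF 6.7 gap 13.8 14.6 clock 81.675
83.7917 [-0.2  0.1  0.2]
85.8
87.275
```

View pics/d1.png

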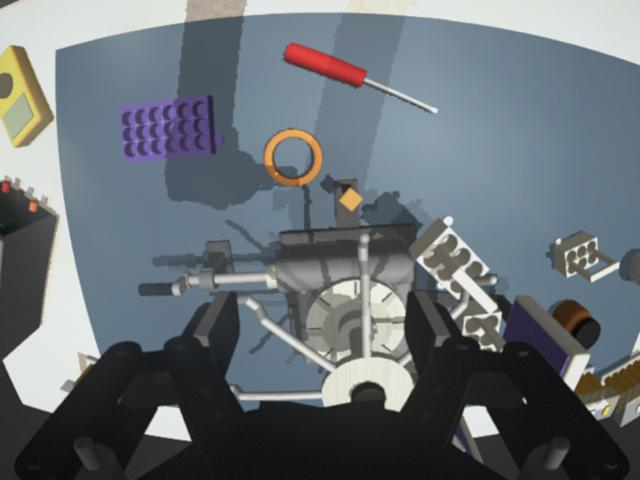

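View pics/d2.png

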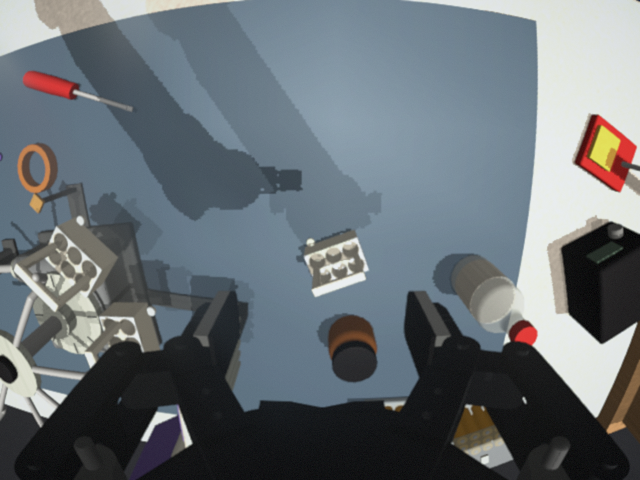

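Run:
```python
from h import *
c,im=load('d1')
g=cv2.cvtColor(im[230:250,350:378],cv2.COLOR_BGR2GRAY)
P=onz(c,364,238.5,218);d=P[:2]-CEN
print('tip',P.round(1),np.hypot(*d),np.degrees(np.arctan2(-d[1],-d[0])))
pick(589.1,265.4,109.2)
hang(4.0)
hang2(4.0)
```

```text
tip [ 498.2 -100.7  218. ] 146.6297057428372 4.061604376069106
down [589.9 265.9  43.2] [0.9 0.5 0.1]
grip 56.32977470806665 [-0.5 -0.7  6.3] 89.9917
lift 56.60582517271107 [-0.7 -0.2 -1.1] [588.1 264.8 208.5] 91.4333
pre [ 448.7 -103.2  190. ] [ 1.4 -0.7 -0.6] 56.68842267799004
in False
[513.2 -99.6 189.4] [-0.1  0.2 -1.5]
```

View pics/hang_in.png

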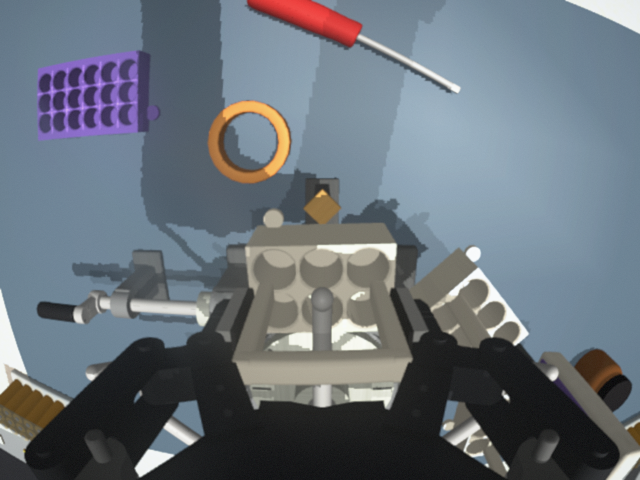

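Run:
```python
from h import *
hang3()
snap('side','s3');c,im=load('s3');crop(im,280,180,480,330,'s3z')
```

```text
low True [513.8 -99.3 162.4] [ 2.9  0.7 -0.5]
rel [-0.2 -0.1  1. ] 70.1810141243096
97.2833 [0.  0.5 0.5]
s3z 4.0
```

View pics/s3z.png

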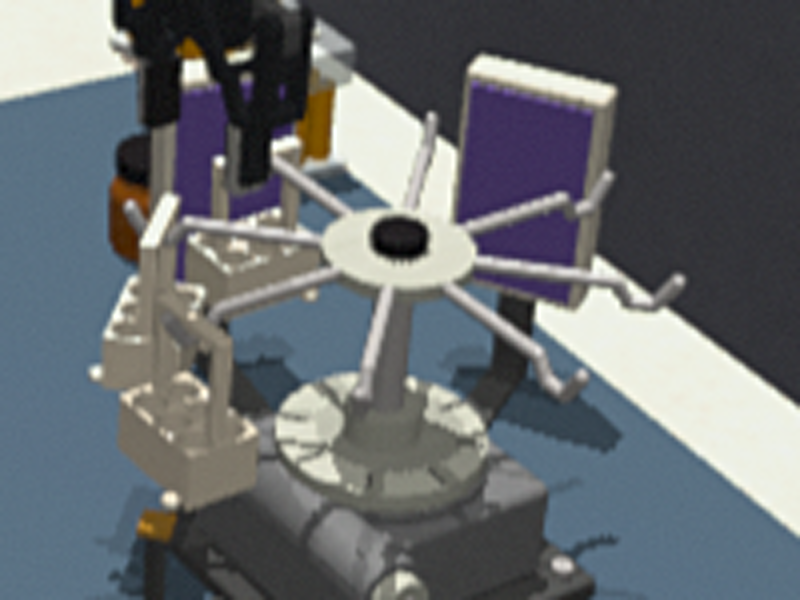

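Run:
```python
from h import *
division()
snap('side','s4');c,im=load('s4');crop(im,280,180,480,400,'s4z')
c,im=load('lv');print('ok')
```

```text
dn False [ 0.4 -0.4  0.6]
14.297373968620402 [-1.7  0.1  3.1] 101.4083
meanF [-0.1 -1.   0.6] rad 0.4 -2.5 3.4 tan 0.6 maxF 5.0 gap 14.0 14.7 clock 105.4083
meanF [ 0.1 -2.5  0.6] rad 0.3 -2.7 4.3 tan 0.7 maxF 5.6 gap 14.0 14.5 clock 109.4083
meanF [-0.  -3.3  0.7] rad 0.5 -2.6 4.9 tan 0.8 maxF 7.1 gap 13.9 14.6 clock 113.4083
meanF [-0.  -4.1  0.5] rad 0.8 -1.4 4.5 tan 0.8 maxF 6.7 gap 14.0 14.6 clock 117.4083
meanF [-0.2 -4.5  0.9] rad 0.6 -2.7 4.7 tan 0.9 maxF 6.7 gap 13.7 14.5 clock 121.4083
123.525 [ 0.1  0.4 -0.4]
125.5333
s4z 2.727272727272727
ok
```

View pics/s4z.png

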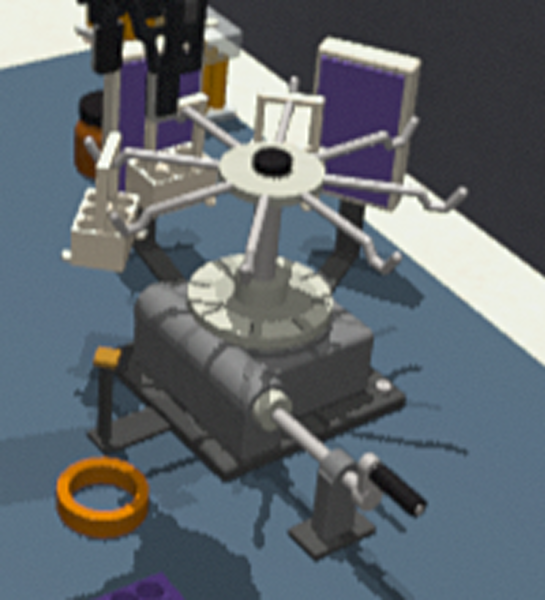

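View pics/d1.png

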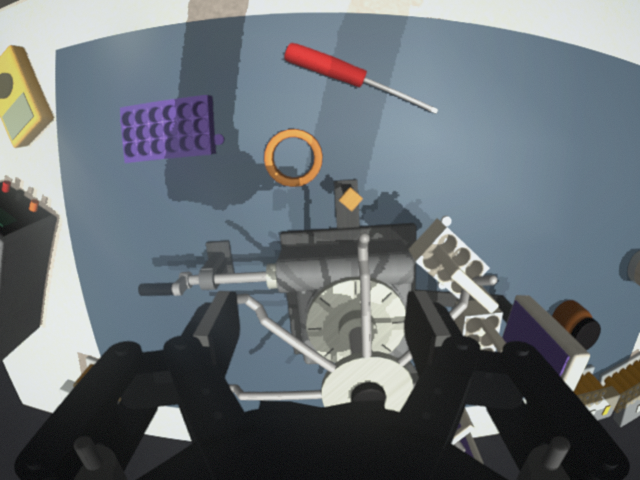

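View pics/lv.png

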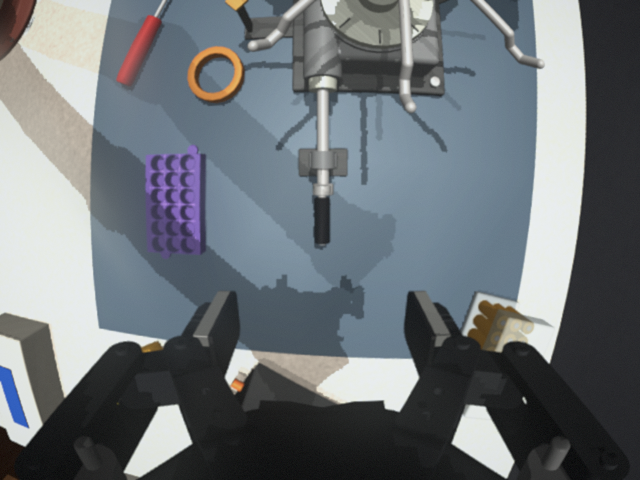

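Run:
```python
from h import *
movel([440,-160,340],v=200);dwell(0.5)
snap('top','t5');c,im=load('t5');crop(im,270,120,500,330,'t5z')
```

```text
t5z 2.857142857142857
```

View pics/t5z.png

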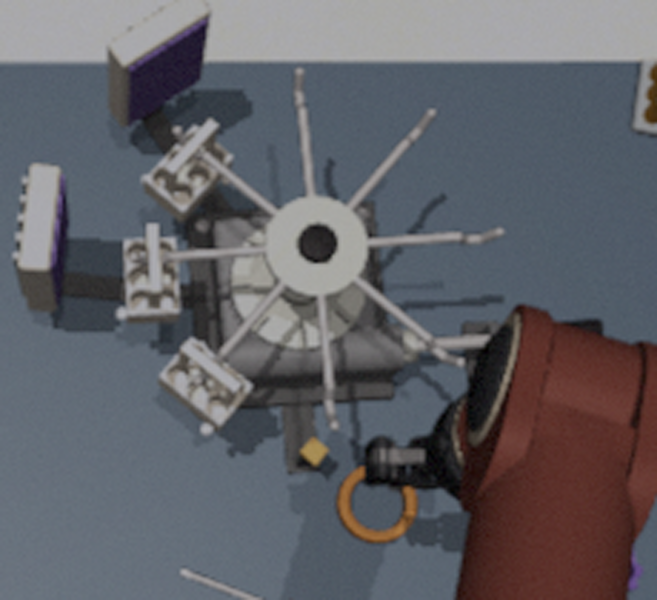

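The three holders hang on consecutive hooks and swing clear of the lamps. The empty hook is at the mark and the arm is free of everything, so I'm handing in.

Run:
```python
from h import *
s=sense();print(s['clock'],s['force'].round(1));job_done()
```

```text
126.575 [-0.   0.5 -0.1]
the job is handed in; nothing more can be done
```

I loaded the carousel with all three arch-handled holders, one each on hooks a, b and c. After each holder I cranked the carousel on one division, and I handed the job in at 126.6 s.

**Grip and hanging:** I gripped each holder across its legs at 30 N, and the finger gap read about 56.5 mm against the stated 57 mm. In the wrist picture the hook passed through the opening each time before I lowered and let go.

**Last checks:**
- **Holders:** in the last side and top pictures all three hang upright on consecutive hooks, clear of the lamps.
- **Crank:** the handle is back at the top of its circle.
- **Hook at the mark:** after the second division I measured the hook at the mark at 4.06° and the brass pointer at 4.05°. The wrist picture after the third division shows the empty hook's tip in the same place.
- **Robot:** the arm is free, with a tool force of about 0.5 N.
- **Other things on the bench:** they look unmoved in the pictures, though I did not measure each one.

**Disagreements:**
- The first holder's bar height came out as 87.6 mm from two views, against the stated 94 mm. The other two measured 93.7 and 93.1 mm.
- The gap on the crank handle read about 14.3 mm, against its stated 16 mm thickness.
- Estimates of the base's turn ranged from 2.3° to 4.2°. I settled on about 4° from the brass pointer.

None of these affected the work.

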